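# Open the popped cover of the test box and take out the tested housing

### The job

The test box has finished its cycle and its cover has popped up a little, still held by the sprung safety catch hidden under its front edge. Reach under the edge, push the catch aside while lifting, and swing the cover up and over until it leans back near its stop; then take the housing out of the box and set it down gently, upright and centred, on the turntable. Leave the tape roll, the V-block and the spare housing where they are.

Things in the scene. Friction and masses are not known exactly. Their poses are not given: they have to be found in the camera images.
- test_box: Low grey sheet-metal box, fixed; walls 120 mm (its x) by 200 mm (its y), 4 mm thick, rims 76 mm and inner floor 16 mm above the surface. Origin on the surface under the centre of the walls; x points from the front wall to the hinge, y to its left, z up. A steel striker (10 mm wide, at y = 0, 16 mm proud of the front wall, 70 to 78 mm above the surface) holds the catch's toe.
- test_box_hinge (a point): Middle of the cover's hinge line, which runs along the box's y: 65 mm behind the box's origin, 80 mm above the surface.
- cover (a joint): Angle of the flat aluminium cover: 0 closed and level, grows as its front edge lifts, 1.57 upright, stop at 1.95, leaning back. Plate 175 mm from hinge line to front edge, 200 mm wide, 5 mm thick, mid-plane through the hinge line; closed, it overhangs the front wall by 50 mm. Starts 0.12 to 0.155 open; the catch stops it at about 0.18. The stiff hinge holds it where left; lifting the edge takes about 5 N.
- cover_edge (a point): Middle of the cover's front edge, at half the plate's thickness; moves with the cover.
- catch (a joint): Sideways travel of the safety catch (m) along the box's y: 0 at rest, 0.016 pushed fully to the box's left (+y). A light spring (0.7 N at rest, 2.6 N fully aside) returns it when let go. The toe is clear of the striker above 0.010; keep it aside while lifting until the cover is beyond 0.3.
- catch_tongue (a point): The catch's tongue, to be pushed: a steel blade hanging from the cover's underside, hidden under the overhang; 18 mm deep (8 to 26 mm behind the front edge), 6 mm thick in y, lower end 45 mm below the plate's mid-plane. The point is mid-blade, 30 mm below the mid-plane, on the box's centre line at rest. Push its right (-y) side towards +y. Its toe reaches back under the striker.
- housing: The tested part: light turned-aluminium drum, 46 mm diameter, 38 mm high, standing on the inner floor of the test box; origin at the centre of its underside, z along its axis.
- turntable: Grey rotary rest of two discs with a narrow waist and a sticker on top, 85 mm diameter, 40 mm high, fixed (its dish does not turn here), to the left or right of the test box; origin at the centre of its underside. Its flat top is 70 mm in diameter, 40 mm above the surface.
- tape_roll: Roll of masking tape lying flat, 100 mm diameter, 25 mm high; bystander.
- v_block: Steel V-block, 33x40x34 mm; bystander.
- spare_housing: A stepped aluminium housing standing on the surface beside the box, 46 mm diameter, 34 mm high; bystander, not the part in the test box.
Mind the look-alikes: they are no part of the job. Of the things that look like the turntable, the middle-sized one is meant.

How it is judged:
On the way, in this order (a step that is already met when the one before it is completed fails the run):
1. the safety catch is pushed aside while the cover is still down (value of joint catch above 0.009 m and value of joint cover below 0.25 rad), for 0.1 s.
2. the cover stands open, leaning back (value of joint cover above 1.65 rad), for 0.2 s.
At the end, for the whole second after the job is handed in: The cover stands open, leaning back (joint above 1.65 rad) and the housing stands at rest, upright (within 0.1 rad), on top of the turntable, its axis within 12 mm of the turntable's centre (value of joint cover above 1.65 rad and horizontal distance between housing and turntable below 0.012 m and height (world z) of housing between 0.036 and 0.044 m and angle between housing's own z axis and vertical below 0.1 rad and linear speed of housing below 0.02 m/s); the robot touches nothing.
It fails at once if the housing is dropped: it falls free of the fingers at more than 0.5 m/s (linear speed of housing above 0.5 m/s and contact force between the fingers and housing below 0.05 N).
It fails at once if the tape roll is displaced by more than 20 mm (distance of tape_roll from where it was at the start of the episode above 0.02 m).
It fails at once if the V-block is displaced by more than 20 mm (distance of v_block from where it was at the start of the episode above 0.02 m).
It fails at once if the spare housing is displaced by more than 20 mm (distance of spare_housing from where it was at the start of the episode above 0.02 m).
It also fails if it takes over 61 s, if anything falls off the work surface, if the arm or the gripper's body presses on something with over 40 N, if the wrist force passes 120 N, or if a joint passes its speed limit or range.

### The arm

A 6-joint arm with a two-finger parallel gripper is mounted at the origin on a cart in front of the work surface, level with it; the furniture and walls round the work are solid. World frame = base frame: x ahead of the robot, y to its left, z up, the work surface at z = 0. Lengths are in m, angles in rad, forces in N, time in s.
With the tool pointing down it reaches from about 0.3 to 0.825 m from the base axis. Payload 5.4 kg.
Tool frame: the origin (TCP) lies at the very end of the fingers, on their centre line; the grasp point (between the pads) lies 19 mm behind it; z points along the fingers, y is the line along which they close (so a half turn about z gives the same grasp; the last joint's range is limited). The gripper opens to 92 mm and grips with 3 to 60 N. Pads are 20 mm wide; open, the fingers measure 128 mm over their backs; the gripper's body (75 mm by 189 mm) begins 69 mm behind the grasp point.
Start: joints at [-1.52, 0.158, 1.597, -0, 1.386, -0.21], TCP at [0.148, -0.556, 0.215] pointing down, gripper open.
Joint ranges: [-2.91, 2.91], [-0.94, 2.29], [0.18, 2.7], [-1.29, 4.43], [0.17, 2.64], [-3, 3]. Speed limits (rad/s): [2.57, 2.57, 3.14, 3.14, 3.14, 3.14].

### API

Orientations are given as a unit quaternion [x, y, z, w].
In Python, from bench import robot gives the robot as it stands. The module is installed in compiled form; this text tells all that it offers.
- The arm moves only by the tool move_arm, never from a script. Its argument "steps" is a list of rows, each a list of 7 numbers: the shift along the tool's x, y, z in units of 40 mm (1.0 is 40 mm), then the turn, a rotation vector about the tool's x, y, z in units of 8 degrees (1.0 is 8 degrees), then the finger opening in mm, from 0 to 91.9. In form: [[tx, ty, tz, wx, wy, wz, gripper], ...]. A call has 1 to 20 rows; each row shifts and turns the commanded pose from where the row before left it, along the tool's axes as they then stand; what a row does not reach is not made up. A row lasts 1/8 s, in which the tool goes at most 62.5 mm and 10.7 degrees, less where a joint would pass 70% of its speed; a pose out of reach is approached as far as the arm can. A call is refused whole if a number of a shift passes 1 or a number of a turn 1, either way. A call with a gripper value outside its range is refused whole. The fingers move at their own pace and stop on an object; "force" is the grip in N (left out, the last holds). Time passes only in rows, so rows that do not move let the fingers close. It gives the time, the measured TCP pose, the force, the opening and the grip force at its end, in the units of the state.
- robot.read_state(): the state, without advancing time (a new reading comes with each control period).
- robot.capture(name): name is "scene" or "side" or "wrist"; returns a dict with "image" (400x640x3 uint8, red, green, blue), "z_map" (400x640 float32, m along the optical axis (not along the pixel's ray), 0 where there is no reading), "fx", "fy", "cx", "cy" (pixels), "k1" (the pictures are not rectified: a ray, as slopes to the right and down, at radius r is drawn at 1 + k1 r^2 times it, then the intrinsics apply), "R" (3x3) and "t" (3): a world point X has camera coordinates R X + t. Camera axes: x right, y down, z forward; pixel columns grow to the right and rows downward; lengths in m; the calibration is good to about 2 mm. A picture is of the moment at which its call begins.
- robot.job_done(): hands the job in; it is judged then, once.
Trained networks look in the newest picture that a camera, given by its name, has taken for a name from the list of things; names that differ only in an ending like _2 or _b are one class to them, and where a whole thing is asked for, a point or a joint stands for the part that bears it (a point fixed in the world has none). Each returns a list of dicts, best first, with "conf" (0 to 1); they miss things now and then, are a little off and sometimes report something else, mostly with a low value. They report only what shows in the picture. A call takes as long as a camera call. They do not tell look-alikes from the thing itself.
- robot.look_for(name, camera): "pixel" ([column, row] in pixels, amid what is visible of it).
- robot.place_of(name, camera): "pixel" ([column, row] in pixels: a listed point, or the origin of a listed thing).
The state is a dict: "t": time; "joint_pos": joint angles; "dq": joint speeds; "effort": joint torques, N m; "eef_pos": TCP position; "tool_rot": TCP orientation; "force": force on the tool from outside, world axes, zero at the start; "ft_torque": the same for the moment, N m; "grip_width": finger opening in m; "gripper_force": force on a finger pad.
Only numpy, scipy, OpenCV 4.12 (cv2) and the standard library are available. Lean on these libraries where they do the work, as an engineer would, in place of code of your own. Each camera call takes 0.05 s, during which the arm holds its last target. There are 200 camera calls.

## Working session

There is one attempt and no reset: what is moved stays moved. The work goes in short steps, Python scripts to look and compute and a tool call to move; the robot and the scene stay as the last step left them, time stands still between calls to the robot, and variables do not carry over. Pictures are saved under pics/ and viewed, at most 12 in all, crops included, and the job is handed in when it is done.

Besides the shell and the picture viewer there is one more tool, called after "Call:" by a JSON object that holds its "method" and its "body". move_arm: Moves the arm, as the interface text tells. Its arguments: {"type":"object","properties":{"steps":{"type":"array"},"force":{"type":"number"}},"required":["steps"]}

```bash
mkdir -p pics; cat > h.py <<'E'
import numpy as np, cv2
from bench import robot
from scipy.spatial.transform import Rotation as Rn
def ray(c,px):
    u=(px[0]-c['cx'])/c['fx'];v=(px[1]-c['cy'])/c['fy']
    r=np.hypot(u,v);q=r
    for _ in range(20): q=r/(1+c['k1']*q*q)
    s=q/r if r>0 else 1
    return np.array([u*s,v*s,1.])
def world(c,px,z=None,h=None):
    d=ray(c,px)
    if h is None:
        i,j=int(round(px[1])),int(round(px[0]))
        if z is None:
            w=c['z_map'][max(i-2,0):i+3,max(j-2,0):j+3]; w=w[w>0]; z=np.median(w) if w.size else np.nan
        return c['R'].T@(d*z-c['t'])
    o=-c['R'].T@c['t']; D=c['R'].T@d
    return o+D*(h-o[2])/D[2]
def cloud(c):
    H,W=c['z_map'].shape
    jj,ii=np.meshgrid(np.arange(W),np.arange(H))
    u=(jj-c['cx'])/c['fx'];v=(ii-c['cy'])/c['fy'];r=np.hypot(u,v);q=r.copy()
    for _ in range(20): q=r/(1+c['k1']*q*q)
    s=np.where(r>0,q/np.maximum(r,1e-9),1)
    P=np.stack([u*s,v*s,np.ones_like(u)],-1)*c['z_map'][...,None]
    X=(P-c['t'])@c['R']; X[c['z_map']<=0]=np.nan
    return X
def proj(c,X):
    p=c['R']@np.asarray(X)+c['t'];u,v=p[:2]/p[2];k=1+c['k1']*(u*u+v*v)
    return [c['fx']*u*k+c['cx'],c['fy']*v*k+c['cy']]
def save(c,n): cv2.imwrite('pics/'+n+'.png',c['image'][...,::-1])
E
python3 - <<'E'
from h import *
np.set_printoptions(precision=3,suppress=True)
print(robot.read_state())
for cam in ['scene','side']:
    c=robot.capture(cam);save(c,cam+'0');np.savez(''+cam+'0.npz',**c)
    print(cam,'campos',-c['R'].T@c['t'])
    for n in ['test_box','test_box_hinge','cover','cover_edge','catch_tongue','housing','turntable','tape_roll','v_block','spare_housing']:
        for f in ['look_for','place_of']:
            for d in getattr(robot,f)(n,cam):
                print(n,f,np.round(d['pixel'],1),round(d['conf'],2),world(c,d['pixel']))
E
```

```text
{'t': 0.0, 'joint_pos': array([-1.52 ,  0.159,  1.598, -0.   ,  1.386, -0.21 ]), 'dq': array([ 0.   , -0.   , -0.001,  0.001, -0.001, -0.001]), 'effort': array([  0.   , -38.556, -32.211,   0.07 ,   0.038,  -0.   ]), 'eef_pos': array([ 0.148, -0.555,  0.214]), 'tool_rot': array([ 0.992,  0.13 ,  0.   , -0.001]), 'force': array([ 0.187,  0.692, -1.039]), 'ft_torque': array([ 0.012, -0.038, -0.002]), 'gripper_force': 0.0, 'grip_width': 0.09191997338121506}
scene campos [-0.156  0.768  0.639]
test_box look_for [324.9 191. ] 0.6 [0.584 0.022 0.096]
test_box place_of [323.3 203.5] 0.73 [0.572 0.041 0.066]
test_box_hinge look_for [327.5 194.7] 0.57 [0.562 0.034 0.097]
test_box_hinge place_of [307.5 181.3] 0.67 [ 0.69  -0.005  0.083]
test_box_hinge place_of [359.2 185. ] 0.67 [ 0.653 -0.223  0.006]
cover look_for [332.4 181.4] 0.58 [ 0.619 -0.047  0.093]Traceback (most recent call last):
  File "<stdin>", line 9, in <module>
ValueError: it knows: catch_tongue, cover_edge, housing, spare_housing, tape_roll, test_box, test_box_hinge, turntable, v_block
```

```bash

python3 - <<'E'
from h import *
np.set_printoptions(precision=3,suppress=True)
for cam in ['scene','side']:
    c=robot.capture(cam);save(c,cam+'0');np.savez(''+cam+'0.npz',**c)
    print(cam,'campos',-c['R'].T@c['t'])
    for n in ['test_box','test_box_hinge','cover_edge','catch_tongue','housing','turntable','tape_roll','v_block','spare_housing']:
        for f in ['look_for','place_of']:
            for d in getattr(robot,f)(n,cam):
                print(n,f,np.round(d['pixel'],1),round(d['conf'],2),world(c,d['pixel']))
E
```

```text
scene campos [-0.156  0.768  0.639]
test_box look_for [325.2 189.7] 0.7 [0.59  0.016 0.097]
test_box place_of [324.1 204.4] 0.96 [0.568 0.042 0.065]
test_box place_of [360.8 185.1] 0.51 [ 0.653 -0.231  0.003]
test_box_hinge look_for [328.1 195.2] 0.71 [0.56  0.033 0.095]
test_box_hinge look_for [334.7 182.9] 0.31 [ 0.602 -0.039  0.096]
test_box_hinge look_for [377.7 177.7] 0.27 [ 0.624 -0.291  0.023]
test_box_hinge place_of [308.8 179.2] 0.64 [ 0.703 -0.023  0.08 ]
cover_edge look_for [333.1 183.7] 0.56 [ 0.601 -0.031  0.096]
cover_edge place_of [360.4 185. ] 0.72 [ 0.654 -0.23   0.003]
catch_tongue look_for [356.3 196.2] 0.5 [ 0.593 -0.136  0.016]
catch_tongue place_of [354.8 196.3] 0.6 [ 0.543 -0.069  0.06 ]
turntable look_for [257. 306.] 0.89 [0.397 0.419 0.029]
turntable look_for [302.7 238.8] 0.7 [0.497 0.193 0.048]
turntable look_for [265.6 266.6] 0.64 [0.487 0.325 0.034]
turntable place_of [301.1 242.6] 0.95 [0.512 0.186 0.025]
turntable place_of [256.  307.9] 0.83 [0.395 0.423 0.027]
turntable place_of [264.9 271.6] 0.6 [0.493 0.324 0.014]
tape_roll look_for [406.5 194.6] 0.5
[... 1023 characters left out ...]
0.96 [0.511 0.125 0.045]
turntable place_of [289.  176.1] 0.58 [0.505 0.278 0.012]
tape_roll look_for [334.5 298. ] 0.64 [ 0.498 -0.259  0.   ]
tape_roll look_for [350.9 213.3] 0.47 [ 0.612 -0.06   0.095]
tape_roll place_of [338.6 307.8] 0.75 [ 0.499 -0.291 -0.   ]
tape_roll place_of [412.1 271.5] 0.61 [ 0.716 -0.26   0.029]
v_block look_for [414.1 269.4] 0.49 [ 0.727 -0.251  0.024]
v_block place_of [413.6 274.7] 0.48 [ 0.718 -0.266  0.022]
spare_housing look_for [392.5 296.6] 0.6 [ 0.631 -0.32   0.031]
spare_housing look_for [336.7 314.3] 0.57 [ 0.488 -0.307 -0.001]
spare_housing place_of [388.9 300.9] 0.78 [ 0.623 -0.319  0.015]
spare_housing place_of [324.  219.6] 0.28 [0.556 0.022 0.014]
```

View pics/scene0.png

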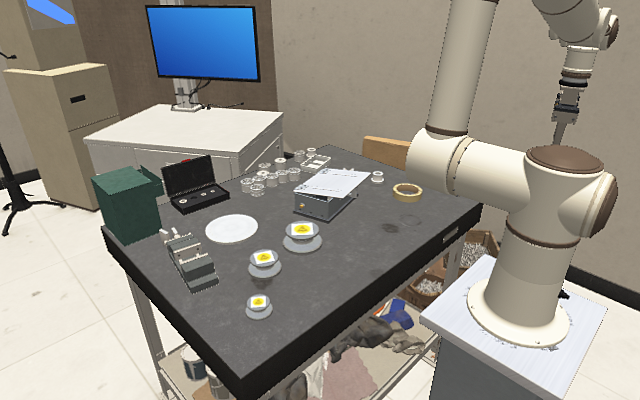

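View pics/side0.png

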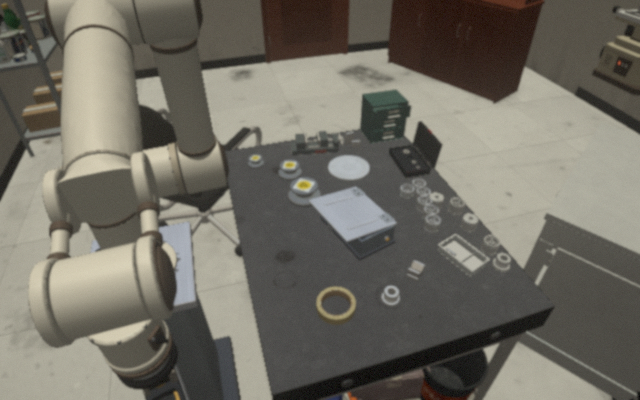

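The scene view shows three turntable look-alikes: (302,238), (265,266) and (258,306). The box with its cover is at (325,190), the tape roll at (407,192) and the spare housing at (377,177). The loose parts at about (430,200) in the side view are clutter. Next I'll measure the turntable sizes and the cover.

```bash

python3 - <<'E'
from h import *
np.set_printoptions(precision=3,suppress=True)
C={}
for cam in ['scene','side']:
    c=dict(np.load(cam+'0.npz'));C[cam]=c;X=cloud(c);C[cam+'X']=X
    for g in [(.51,.16),(.5,.3),(.395,.42)]:
        m=(np.hypot(X[...,0]-g[0],X[...,1]-g[1])<.07)&(X[...,2]>.006)&(X[...,2]<.08)
        P=X[m]
        if len(P)<10: continue
        t=P[P[:,2]>P[:,2].max()-.012]; 
        print(cam,g,'n',len(P),'zmax',np.percentile(P[:,2],[50,90,98]),'x',np.percentile(P[:,0],[1,99]),'y',np.percentile(P[:,1],[1,99]),'top',np.percentile(t,[2,98],axis=0))
    # cover plane
    m=(X[...,0]>.48)&(X[...,0]<.78)&(X[...,1]>-.2)&(X[...,1]<.14)&(X[...,2]>.074)&(X[...,2]<.13)
    P=X[m]
    for _ in range(5):
        A=np.c_[P[:,:2],np.ones(len(P))];s=np.linalg.lstsq(A,P[:,2],rcond=None)[0];r=P[:,2]-A@s;P=P[abs(r)<max(.004,2*np.std(r))]
    n=np.array([-s[0],-s[1],1]);n/=np.linalg.norm(n)
    print(cam,'plane',s,'tilt',np.arccos(n[2]),'dir',np.degrees(np.arctan2(s[1],s[0])),len(P),r.std())
    rc=cv2.minAreaRect(P[:,:2].astype(np.float32)*1000);b=cv2.boxPoints(rc)/1000;print(rc);print(np.c_[b,np.c_[b,np.ones(4)]@s])
a=cv2.resize(C['side']['image'][150:270,270:430],None,fx=5,fy=5,interpolation=cv2.INTER_CUBIC)
cv2.imwrite('pics/c1.png',a[...,::-1])
a=cv2.resize(C['scene']['image'][150:330,230:400],None,fx=3.3,fy=3.3,interpolation=cv2.INTER_CUBIC)
cv2.imwrite('pics/c2.png',a[...,::-1])
E
```

```text
scene (0.51, 0.16) n 1050 zmax [0.045 0.052 0.053] x [0.477 0.57 ] y [0.121 0.218] top [[0.487 0.125 0.045]
 [0.569 0.209 0.053]]
scene (0.5, 0.3) n 781 zmax [0.037 0.041 0.042] x [0.473 0.546] y [0.274 0.35 ] top [[0.48  0.278 0.035]
 [0.545 0.343 0.042]]
scene (0.395, 0.42) n 524 zmax [0.027 0.029 0.03 ] x [0.377 0.429] y [0.384 0.437] top [[0.383 0.387 0.025]
 [0.428 0.433 0.03 ]]
scene plane [-0.119 -0.034  0.166] tilt 0.12324951326684669 dir -164.25131255891884 1409 0.001238407438260408
((618.5082397460938, -46.50825500488281), (176.66355895996094, 203.86514282226562), 14.669913291931152)
[[ 0.507  0.03   0.105]
 [ 0.559 -0.167  0.105]
 [ 0.73  -0.123  0.083]
 [ 0.678  0.074  0.083]]
side (0.51, 0.16) n 686 zmax [0.047 0.051 0.053] x [0.478 0.575] y [0.112 0.204] top [[0.487 0.119 0.045]
 [0.57  0.203 0.053]]
side (0.5, 0.3) n 362 zmax [0.035 0.04  0.041] x [0.474 0.551] y [0.266 0.339] top [[0.482 0.272 0.035]
 [0.545 0.339 0.043]]
side (0.395, 0.42) n 153 zmax [0.025 0.029 0.03 ] x [0.379 0.431] y [0.378 0.427] top [[0.381 0.381 0.024]
 [0.427 0.427 0.03 ]]
side plane [-0.12  -0.044  0.166] tilt 0.12666515681750745 dir -159.893713096672 2522 0.0015276592960219288
((618.6168212890625, -49.197296142578125), (177.86474609375, 204.58917236328125), 15.095053672790527)
[[ 0.506  0.026  0.104]
 [ 0.559 -0.171  0.106]
 [ 0.731 -0.125  0.084]
 [ 0.678  0.073  0.082]]
```

View pics/c2.png

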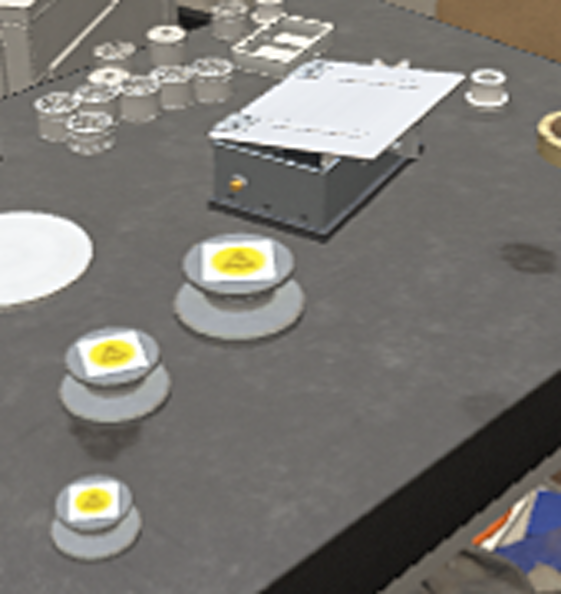

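The crop confirms that the middle-sized rest, at scene pixel (265,266), has its top at z≈41 mm and a top diameter of about 68 mm. It is centred near (0.513, 0.307). The larger one (302,238) is 52 mm high and the smaller one (258,306) is 29 mm, so neither fits. The box yaw is 14.9°, and the cover's front edge is near (0.535, -0.070), about 0.125 rad open.

I'll move in with the fingers closed, staging in front of the box and tilting forward.

Call:
{"method": "move_arm", "body": {"steps": [[1, -0.76, 0, 0, 0, 0, 0], [1, -0.76, 0, 0, 0, 0, 0], [1, -0.76, 0, 0, 0, 0, 0], [1, -0.76, 0, 0, 0, 0, 0], [1, -0.76, 0, 0, 0, 0, 0], [1, -0.76, 0, 0, 0, 0, 0], [1, -0.76, 0, 0, 0, 0, 0], [1, -0.76, 0, 0, 0, 0, 0], [1, -0.76, 0, 0, 0, 0, 0], [1, -0.76, 0, 0, 0, 0, 0], [1, -0.76, 0, 0, 0, 0, 0], [0, 0, 0, 0, 1, 0, 0], [0, 0, 0, 0, 1, 0, 0], [0, 0, 0, 0, 1, 0, 0], [0, 0, 0, 0, 1, 0, 0], [0, 0, 0, 0, 1, 0, 0], [0, 0, 0, 0, 1, 0, 0], [0, 0, 0, 0, 0, 0, 0]], "force": 20}}

```text
t: 4.45
eef_pos: [0.4856, -0.1192, 0.2124]
tool_rot: [0.907, 0.116, 0.402, -0.054]
force: [-0.0, 0.1, 0.2]
grip_width: 0.0005
gripper_force: 0.0
```

```bash
cat >> h.py <<'E'
E0=np.array([.5347,-.0703]); a=np.radians(14.9); xb=np.array([np.cos(a),np.sin(a)]); yb=np.array([-np.sin(a),np.cos(a)])
def st():
    s=robot.read_state(); p=s['eef_pos']; M=Rn.from_quat(s['tool_rot']).as_matrix()
    B=np.c_[np.r_[xb,0],np.r_[yb,0],[0,0,1]]
    print('t',round(s['t'],2),'p',p.round(4),'u,v,z mm',np.round(1000*np.r_[(p[:2]-E0)@xb,(p[:2]-E0)@yb,p[2]],1),'q',s['joint_pos'].round(2))
    print('toolaxes in box (cols)',(B.T@M).round(3).tolist(),'F',s['force'].round(2),'Fbox',(B.T@s['force']).round(2),'w',round(s['grip_width'],4),'gf',s['gripper_force'])
    return s
E
python3 -c "
from h import *
st()
c=robot.capture('wrist');save(c,'w1');np.savez('w1.npz',**c)
for n in ['cover_edge','catch_tongue','test_box','test_box_hinge']:
  print(n,[(np.round(d['pixel']),round(d['conf'],2),world(c,d['pixel']).round(3)) for d in robot.place_of(n,'wrist')])
"
```

```text
t 4.45 p [ 0.4856 -0.1192  0.2124] u,v,z mm [-60.  -34.6 212.4] q [-1.01 -0.52  2.4   0.89  1.14 -0.04]
toolaxes in box (cols) [[0.671, -0.003, 0.742], [-0.005, -1.0, 0.0], [0.741, -0.004, -0.671]] F [-0.03  0.09  0.19] Fbox [-0.01  0.09  0.19] w 0.0005 gf 0.0
cover_edge [(array([284., 237.]), 0.64, array([ 0.534, -0.072,  0.102]))]
catch_tongue [(array([289., 240.]), 0.61, array([ 0.543, -0.072,  0.077]))]
test_box [(array([296., 198.]), 0.62, array([ 0.58 , -0.07 ,  0.099]))]
test_box_hinge [(array([289., 121.]), 0.95, array([ 0.696, -0.024,  0.082]))]
```

View pics/w1.png

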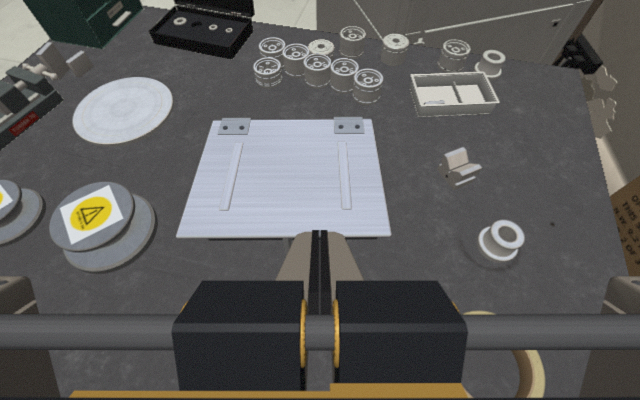

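The wrist view shows the cover's front edge from (178,237) to (390,236), with its middle at about (284,237). That agrees with the estimate (0.534, -0.072). Now I'll descend just in front of the edge.

Call:
{"method": "move_arm", "body": {"steps": [[-0.46, 0, 0.61, 0, 0, 0, 0], [-0.46, 0, 0.61, 0, 0, 0, 0], [-0.46, 0, 0.61, 0, 0, 0, 0], [-0.46, 0, 0.61, 0, 0, 0, 0], [-0.46, 0, 0.61, 0, 0, 0, 0], [0, 0, 0, 0, 0, 0, 0]]}}

```text
t: 5.45
eef_pos: [0.5149, -0.1096, 0.0628]
tool_rot: [0.906, 0.119, 0.402, -0.055]
force: [0.8, -0.2, -0.9]
grip_width: 0.0007
gripper_force: 0.0
```

```bash
python3 -c "
from h import *
st()
c=robot.capture('wrist');save(c,'w2');np.savez('w2.npz',**c)
for n in ['cover_edge','catch_tongue']:
  print(n,[(np.round(d['pixel']),round(d['conf'],2),world(c,d['pixel']).round(3)) for d in robot.place_of(n,'wrist')])
"
```

```text
t 5.45 p [ 0.5149 -0.1096  0.0628] u,v,z mm [-29.2 -32.9  62.8] q [-0.91 -0.05  2.41  1.2   0.83 -0.49]
toolaxes in box (cols) [[0.671, 0.003, 0.742], [-0.001, -1.0, 0.006], [0.742, -0.005, -0.671]] F [ 0.76 -0.23 -0.94] Fbox [ 0.68 -0.42 -0.94] w 0.0007 gf 0.0
cover_edge [(array([254., 160.]), 0.94, array([ 0.533, -0.071,  0.102]))]
catch_tongue [(array([268., 177.]), 0.76, array([ 0.541, -0.072,  0.079]))]
```

View pics/w2.png

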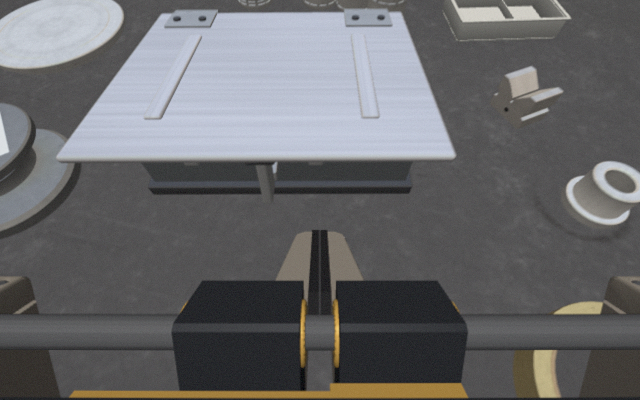

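The tongue is visible hanging under the edge, from about (265,165) to (267,202), to the left of the fingertips at (320,235). Now I'll slide in beside it.

Call:
{"method": "move_arm", "body": {"steps": [[0.26, 0, 0.285, 0, 0, 0, 0], [0.26, 0, 0.285, 0, 0, 0, 0], [0.26, 0, 0.285, 0, 0, 0, 0], [0, -0.15, 0, 0, 0, 0, 0], [0, -0.15, 0, 0, 0, 0, 0], [0, 0, 0, 0, 0, 0, 0], [0, 0, 0, 0, 0, 0, 0]]}}

```text
t: 6.48
eef_pos: [0.5567, -0.0881, 0.065]
tool_rot: [0.906, 0.119, 0.403, -0.053]
force: [-1.0, 0.5, -0.6]
grip_width: 0.0006
gripper_force: 0.0
```

```bash
python3 -c "
from h import *
st()
c=robot.capture('wrist');save(c,'w3');np.savez('w3.npz',**c)
for n in ['cover_edge','catch_tongue']:
  print(n,[(np.round(d['pixel']),round(d['conf'],2),world(c,d['pixel']).round(3)) for d in robot.place_of(n,'wrist')])
"
```

```text
t 6.47 p [ 0.5567 -0.0881  0.065 ] u,v,z mm [ 16.7 -22.9  65. ] q [-0.77  0.02  2.34  1.27  0.73 -0.45]
toolaxes in box (cols) [[0.669, 0.0, 0.743], [0.0, -1.0, 0.0], [0.743, 0.0, -0.669]] F [-0.98  0.47 -0.61] Fbox [-0.82  0.71 -0.61] w 0.0006 gf 0.0
cover_edge [(array([538., 148.]), 0.48, array([ 0.717, -0.241,  0.015]))]
catch_tongue [(array([278., 251.]), 0.81, array([ 0.54 , -0.072,  0.084]))]
```

View pics/w3.png

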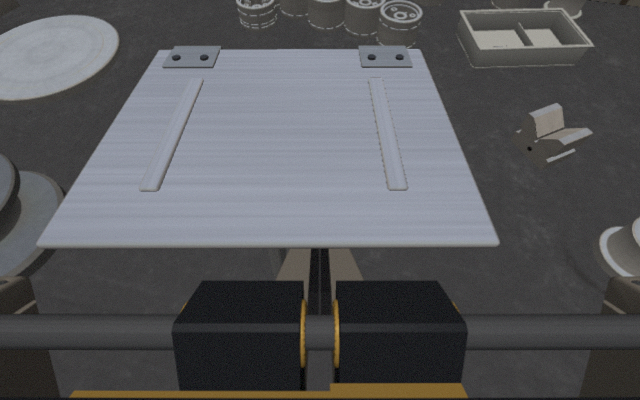

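Tips are at (320,245) and the tongue at about (280,251), just to their left. Now I'll push it aside.

Call:
{"method": "move_arm", "body": {"steps": [[0, -0.12, 0, 0, 0, 0, 0], [0, -0.12, 0, 0, 0, 0, 0], [0, -0.12, 0, 0, 0, 0, 0], [0, 0, 0, 0, 0, 0, 0], [0, 0, 0, 0, 0, 0, 0]]}}

```text
t: 7.25
eef_pos: [0.5533, -0.0743, 0.065]
tool_rot: [0.906, 0.119, 0.403, -0.053]
force: [1.1, -1.3, 0.2]
grip_width: 0.0005
gripper_force: 0.9
```

```bash
python3 -c "
from h import *
for i in range(3):
  st(); c=robot.capture('wrist')
save(c,'w4')
for n in ['cover_edge','catch_tongue']:
  print(n,[(np.round(d['pixel']),round(d['conf'],2),world(c,d['pixel']).round(3)) for d in robot.place_of(n,'wrist')])
a=cv2.resize(c['image'][200:320,220:420],None,fx=3,fy=3,interpolation=cv2.INTER_CUBIC);cv2.imwrite('pics/w4c.png',a[...,::-1])
"
```

```text
t 7.25 p [ 0.5533 -0.0743  0.065 ] u,v,z mm [16.9 -8.6 65. ] q [-0.75 -0.01  2.37  1.28  0.72 -0.44]
toolaxes in box (cols) [[0.669, 0.0, 0.743], [0.001, -1.0, 0.0], [0.743, 0.0, -0.669]] F [ 1.07 -1.32  0.2 ] Fbox [ 0.69 -1.55  0.2 ] w 0.0005 gf 0.932474504224956
t 7.3 p [ 0.5533 -0.0743  0.065 ] u,v,z mm [16.9 -8.6 65. ] q [-0.75 -0.01  2.37  1.28  0.72 -0.44]
toolaxes in box (cols) [[0.669, 0.001, 0.743], [0.001, -1.0, 0.0], [0.743, 0.0, -0.669]] F [ 0.4  -1.96  0.53] Fbox [-0.12 -2.    0.53] w 0.0003 gf 0.9306916891364381
t 7.35 p [ 0.5533 -0.0743  0.065 ] u,v,z mm [16.9 -8.6 65. ] q [-0.75 -0.01  2.37  1.28  0.72 -0.44]
toolaxes in box (cols) [[0.669, 0.0, 0.743], [0.001, -1.0, 0.0], [0.743, 0.0, -0.669]] F [-0.3  -1.51  0.26] Fbox [-0.67 -1.38  0.26] w 0.0007 gf 0.930455254856497
cover_edge [(array([303., 249.]), 0.76, array([ 0.538, -0.071,  0.092]))]
catch_tongue [(array([286., 250.]), 0.57, array([ 0.537, -0.062,  0.086])), (array([311., 181.]), 0.4, array([ 0.57 , -0.065,  0.1  ]))]
```

View pics/w4c.png

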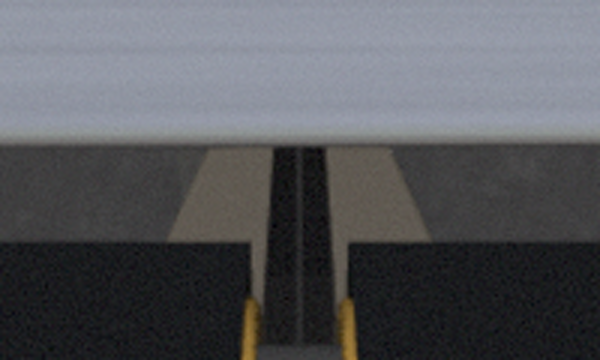

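The finger is now on the tongue: lateral force is about -1.6 N, and the tongue has moved about 7–10 mm. Pushing further.

Call:
{"method": "move_arm", "body": {"steps": [[0, -0.07, 0, 0, 0, 0, 0], [0, -0.07, 0, 0, 0, 0, 0], [0, 0, 0, 0, 0, 0, 0], [0, 0, 0, 0, 0, 0, 0]]}}

```text
t: 8.0
eef_pos: [0.5518, -0.0687, 0.065]
tool_rot: [0.906, 0.119, 0.403, -0.053]
force: [0.0, -3.3, 0.1]
grip_width: 0.0005
gripper_force: 1.3
```

```bash
python3 -c "
from h import *
for i in range(4):
  s=st(); c=robot.capture('wrist')
"|grep -o "u,v.*q\|Fbox.*"
```

```text
u,v,z mm [16.9 -2.9 65. ] q
Fbox [-0.81 -3.18  0.07] w 0.0005 gf 1.2785789607733022
u,v,z mm [16.9 -2.9 65. ] q
Fbox [-0.46 -2.71  0.19] w 0.0006 gf 1.2772662320639938
u,v,z mm [16.9 -2.9 64.9] q
Fbox [-0.1  -2.58  0.36] w 0.0006 gf 1.276650947984308
u,v,z mm [16.9 -2.9 64.9] q
Fbox [-0.7  -2.65  0.42] w 0.0004 gf 1.276600184646668
```

The force of about 2.6 N puts the catch close to full travel (≈15 mm). Now I'll lift while keeping it aside.

Call:
{"method": "move_arm", "body": {"steps": [[0.22, 0, -0.2, 0, 0, 0, 0], [0.22, 0, -0.2, 0, 0, 0, 0], [0.25, 0, -0.165, 0, 0, 0, 0], [0.25, 0, -0.165, 0, 0, 0, 0], [0.25, 0, -0.165, 0, 0, 0, 0], [0, 0, 0, 0, 0, 0, 0]]}}

```text
t: 8.95
eef_pos: [0.5566, -0.067, 0.1242]
tool_rot: [0.906, 0.119, 0.403, -0.053]
force: [-1.4, -2.0, 1.2]
grip_width: 0.0003
gripper_force: 1.9
```

```bash
cat >> h.py <<'E'
def cover(cam='side'):
    c=robot.capture(cam);X=cloud(c)
    H=E0+.1736*xb
    u=(X[...,:2]-H)@xb; v=(X[...,:2]-H)@yb; z=X[...,2]-.08
    r=np.hypot(u,z); m=(abs(v)<.095)&(r>.05)&(r<.172)&(z>.01)&(u>-.18)&(u<.1)
    th=np.arctan2(z[m],-u[m]); h,e=np.histogram(th,np.arange(0,2.1,.02))
    i=np.argsort(h)[::-1][:5]; print('cover th peaks',[(round(e[k],2),int(h[k])) for k in i]); return c
E
python3 -c "
from h import *
st();cover('side');cover('scene')
"
```

```text
t 8.95 p [ 0.5566 -0.067   0.1242] u,v,z mm [ 22.   -2.5 124.2] q [-0.73 -0.18  2.36  1.11  0.77 -0.18]
toolaxes in box (cols) [[0.669, 0.002, 0.743], [0.001, -1.0, 0.001], [0.743, 0.0, -0.669]] F [-1.36 -1.99  1.23] Fbox [-1.83 -1.57  1.23] w 0.0003 gf 1.851990165305324
cover th peaks [(np.float64(0.42), 513), (np.float64(0.4), 372), (np.float64(0.44), 205), (np.float64(0.46), 68), (np.float64(0.38), 35)]
cover th peaks [(np.float64(0.42), 327), (np.float64(0.44), 100), (np.float64(0.4), 36), (np.float64(0.46), 28), (np.float64(0.16), 14)]
```

The cover is at 0.42 rad and free of the striker. Next I'll shift the finger right so the catch can relax, then swing the cover along its arc.

Call:
{"method": "move_arm", "body": {"steps": [[0, 0.35, 0, 0, 0, 0, 0], [0, 0.25, 0, 0, 0, 0, 0], [0.41, 0, -0.02, 0, 0, 0, 0], [0.41, 0, -0.02, 0, 0, 0, 0], [0.41, 0, -0.02, 0, 0, 0, 0], [0.41, 0, -0.02, 0, 0, 0, 0], [0.34, 0, 0.11, 0, 0, 0, 0], [0.34, 0, 0.11, 0, 0, 0, 0], [0.34, 0, 0.11, 0, 0, 0, 0], [0, 0, 0, 0, 0, 0, 0]]}}

```text
t: 10.3
eef_pos: [0.6395, -0.0702, 0.1966]
tool_rot: [0.906, 0.119, 0.403, -0.053]
force: [-0.3, -0.6, 0.1]
grip_width: -0.0002
gripper_force: 0.0
```

```bash
python3 -c "
from h import *
st();cover('side');cover('scene')
"
```

```text
t 10.3 p [ 0.6395 -0.0702  0.1966] u,v,z mm [101.3 -26.9 196.6] q [-0.6  -0.09  2.11  0.97  0.75  0.1 ]
toolaxes in box (cols) [[0.669, 0.002, 0.743], [0.001, -1.0, 0.001], [0.743, -0.0, -0.669]] F [-0.35 -0.59  0.13] Fbox [-0.49 -0.48  0.13] w -0.0002 gf 0.0
cover th peaks [(np.float64(1.06), 105), (np.float64(1.04), 58), (np.float64(1.08), 47), (np.float64(1.02), 23), (np.float64(1.0), 10)]
cover th peaks [(np.float64(1.06), 186), (np.float64(1.08), 172), (np.float64(1.04), 128), (np.float64(1.02), 46), (np.float64(0.84), 12)]
```

Call:
{"method": "move_arm", "body": {"steps": [[0.25, 0, 0.23, 0, 0, 0, 0], [0.25, 0, 0.23, 0, 0, 0, 0], [0.25, 0, 0.23, 0, 0, 0, 0], [0.24, 0, 0.32, 0, 0, 0, 0], [0.24, 0, 0.32, 0, 0, 0, 0], [0.12, 0, 0.29, 0, 0, 0, 0], [0.12, 0, 0.29, 0, 0, 0, 0], [0, 0, 0, 0, 0, 0, 0], [0, 0, 0, 0, 0, 0, 0]]}}

```text
t: 11.52
eef_pos: [0.7313, -0.0451, 0.1882]
tool_rot: [0.906, 0.119, 0.403, -0.053]
force: [-0.4, -0.1, 0.1]
grip_width: 0.0003
gripper_force: 0.0
```

```bash
python3 -c "
from h import *
st();cover('side');cover('scene')
"
```

```text
t 11.53 p [ 0.7313 -0.0451  0.1882] u,v,z mm [196.5 -26.2 188.2] q [-0.45  0.14  1.89  0.95  0.64  0.21]
toolaxes in box (cols) [[0.67, 0.001, 0.742], [-0.0, -1.0, 0.001], [0.742, -0.001, -0.67]] F [-0.38 -0.06  0.05] Fbox [-0.38  0.04  0.05] w 0.0003 gf 0.0
cover th peaks [(np.float64(1.82), 389), (np.float64(1.84), 282), (np.float64(1.8), 169), (np.float64(1.78), 112), (np.float64(1.76), 49)]
cover th peaks [(np.float64(1.82), 356), (np.float64(1.8), 293), (np.float64(1.84), 215), (np.float64(1.78), 163), (np.float64(1.76), 75)]
```

The cover leans at about 1.83 rad. I'll retreat, turn the tool vertical and open the gripper.

Call:
{"method": "move_arm", "body": {"steps": [[-0.39, 0, -0.73, 0, 0, 0, 0], [-0.39, 0, -0.73, 0, 0, 0, 0], [-0.39, 0, -0.73, 0, 0, 0, 0], [-0.39, 0, -0.73, 0, 0, 0, 0], [-0.39, 0, -0.73, 0, 0, 0, 30], [0, 0, 0, 0, -1, 0, 70], [0, 0, 0, 0, -1, 0, 70], [0, 0, 0, 0, -1, 0, 70], [0, 0, 0, 0, -1, 0, 70], [0, 0, 0, 0, -1, 0, 70], [0, 0, 0, 0, -1, 0, 70], [0, 0, 0, 0, 0, 0, 70]]}}

```text
t: 13.12
eef_pos: [0.5775, -0.0862, 0.228]
tool_rot: [0.991, 0.131, -0.0, -0.0]
force: [-0.6, 0.9, -0.1]
grip_width: 0.07
gripper_force: 0.0
```

```bash
python3 -c "
from h import *
st()
for cam in ['wrist','side','scene']:
  c=cover(cam);save(c,'b_'+cam);np.savez('b_'+cam+'.npz',**c)
  for n in ['housing','turntable']:
    for f in ['look_for','place_of']:
      print(cam,n,f,[(np.round(d['pixel']),round(d['conf'],2),world(c,d['pixel']).round(3)) for d in getattr(robot,f)(n,cam)])
"
```

```text
t 13.12 p [ 0.5775 -0.0862  0.228 ] u,v,z mm [ 37.3 -26.3 228. ] q [-0.36  0.17  1.55  0.    1.42  0.95]
toolaxes in box (cols) [[1.0, 0.003, -0.0], [0.003, -1.0, 0.001], [-0.0, -0.001, -1.0]] F [-0.62  0.95 -0.07] Fbox [-0.36  1.08 -0.07] w 0.07 gf 0.0
cover th peaks [(np.float64(1.76), 562), (np.float64(1.74), 289), (np.float64(1.78), 34), (np.float64(1.72), 8), (np.float64(1.8), 1)]
wrist housing look_for [(array([309., 130.]), 0.78, array([ 0.623, -0.063,  0.041]))]
wrist housing place_of [(array([289.,  35.]), 0.61, array([ 0.7  , -0.026,  0.083])), (array([311., 127.]), 0.55, array([ 0.626, -0.064,  0.04 ]))]
wrist turntable look_for [(array([ 94., 153.]), 0.67, array([0.542, 0.149, 0.051])), (array([285.,  19.]), 0.66, array([ 0.706, -0.024,  0.11 ])), (array([  6., 141.]), 0.65, array([0.518, 0.273, 0.012]))]
wrist turntable place_of [(array([107., 157.]), 0.97, array([0.542, 0.135, 0.051]))]
cover th peaks [(np.float64(1.82), 514), (np.float64(1.84), 344), (np.float64(1.8), 335), (np.float64(1.78), 254), (np.float64(1.76), 118)]
side housing look_for [(array([358., 226.]), 0
[... 664 characters left out ...]
4(1.84), 267), (np.float64(1.78), 156), (np.float64(1.76), 68)]
scene housing look_for [(array([331., 193.]), 0.57, array([ 0.624, -0.047,  0.05 ]))]
scene housing place_of [(array([332., 199.]), 0.43, array([0.566, 0.008, 0.069]))]
scene turntable look_for [(array([257., 307.]), 0.64, array([0.397, 0.42 , 0.028])), (array([265., 267.]), 0.62, array([0.486, 0.328, 0.034])), (array([303., 242.]), 0.62, array([0.508, 0.181, 0.028])), (array([405., 192.]), 0.62, array([ 0.511, -0.307, -0.001]))]
scene turntable place_of [(array([263., 271.]), 0.87, array([0.498, 0.327, 0.015])), (array([256., 310.]), 0.68, array([0.391, 0.425, 0.026])), (array([302., 244.]), 0.56, array([0.507, 0.186, 0.021]))]
```

View pics/b_wrist.png

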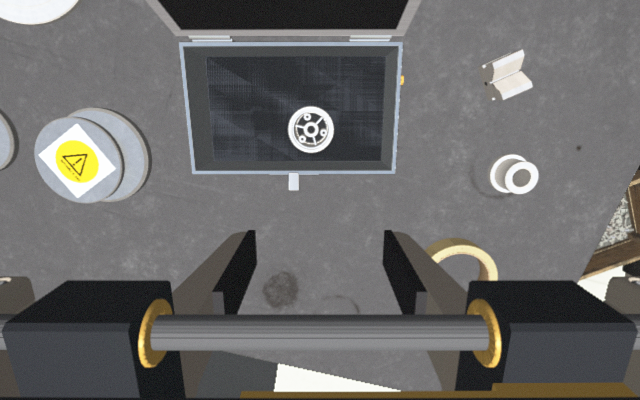

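The wrist view shows the open box, with the housing's top ring centred near (311,129). The striker is at (293,182). I'll measure its axis.

```bash
python3 -c "
from h import *
c=dict(np.load('b_wrist.npz'));print('ray@.054',world(c,[311,129.5],h=.054).round(4))
for cam in ['wrist','side','scene']:
  c=dict(np.load('b_'+cam+'.npz'));X=cloud(c)
  m=(np.hypot(X[...,0]-.625,X[...,1]+.063)<.04)&(X[...,2]>.045)&(X[...,2]<.062);P=X[m]
  print(cam,len(P),P.mean(0).round(4) if len(P) else '',np.percentile(P[:,2],[5,50,95]).round(4) if len(P) else '')
  if len(P)>10:
    (x,y),r=cv2.minEnclosingCircle((P[:,:2]*1000).astype(np.float32));print('circle',x,y,r);d=np.array([x,y])/1000-E0;print('u,v',d@xb,d@yb)
  m=(np.hypot(X[...,0]-.5125,X[...,1]-.307)<.045)&(X[...,2]>.035)&(X[...,2]<.048);P=X[m]
  if len(P)>10:
    (x,y),r=cv2.minEnclosingCircle((P[:,:2]*1000).astype(np.float32));print('tt circle',len(P),x,y,r,P.mean(0).round(4))
c=dict(np.load('b_wrist.npz'))
g=cv2.cvtColor(c['image'],cv2.COLOR_RGB2GRAY)[90:170,270:350];_,b=cv2.threshold(g,150,255,0)
k=np.argwhere(b>0);(x,y),r=cv2.minEnclosingCircle(k[:,::-1].astype(np.float32));print(x+270,y+90,r,world(c,[x+270,y+90],h=.054).round(4))
"
```

```text
ray@.054 [ 0.6248 -0.0644  0.054 ]
wrist 1012 [ 0.6219 -0.0646  0.0515] [0.0463 0.0517 0.0552]
circle 616.1188354492188 -65.17142486572266 31.281963348388672
u,v 0.07999993983350498 -0.015979320243692422
side 129 [ 0.6256 -0.0647  0.051 ] [0.0456 0.051  0.0557]
circle 624.5960083007812 -64.96844482421875 25.10280418395996
u,v 0.08824426972255368 -0.017962924320380814
tt circle 186 512.1337280273438 306.424072265625 37.28169250488281 [0.5128 0.3045 0.0381]
scene 79 [ 0.6291 -0.0627  0.0506] [0.0461 0.0505 0.0547]
circle 626.9324951171875 -62.86161422729492 24.839296340942383
u,v 0.09104392992766917 -0.016527721009603022
tt circle 416 513.2568359375 309.9623107910156 37.24774169921875 [0.5116 0.3112 0.0396]
310.6836738586426 129.05102157592773 23.351465225219727 [ 0.6252 -0.064   0.054 ]
```

Call:
{"method": "move_arm", "body": {"steps": [[0.65, -0.11, 0, 0, 0, 0, 70], [0.64, -0.11, 0, 0, 0, 0, 70], [0, 0, 0.7, 0, 0, 0, 70], [0, 0, 0.9, 0, 0, 0, 70], [0, 0, 0.9, 0, 0, 0, 70], [0, 0, 0.9, 0, 0, 0, 70], [0, 0, 0.7, 0, 0, 0, 70], [0, 0, 0.5, 0, 0, 0, 70], [0, 0, 0.3, 0, 0, 0, 70], [0, 0, 0.2, 0, 0, 0, 70], [0, 0, 0, 0, 0, 0, 70]]}}

```text
t: 15.25
eef_pos: [0.6243, -0.0651, 0.025]
tool_rot: [0.992, 0.13, 0.0, 0.0]
force: [0.6, 0.3, -0.5]
grip_width: 0.0703
gripper_force: 0.0
```

```bash
python3 -c "
from h import *
st();c=robot.capture('wrist');save(c,'g')"
```

```text
t 15.25 p [ 0.6243 -0.0651  0.025 ] u,v,z mm [ 87.9 -18.   25. ] q [-0.3   0.49  1.58 -0.    1.07  1.01]
toolaxes in box (cols) [[1.0, 0.001, 0.0], [0.001, -1.0, -0.0], [0.0, 0.0, -1.0]] F [ 0.56  0.26 -0.47] Fbox [ 0.61  0.11 -0.47] w 0.0703 gf 0.0
```

View pics/g.png

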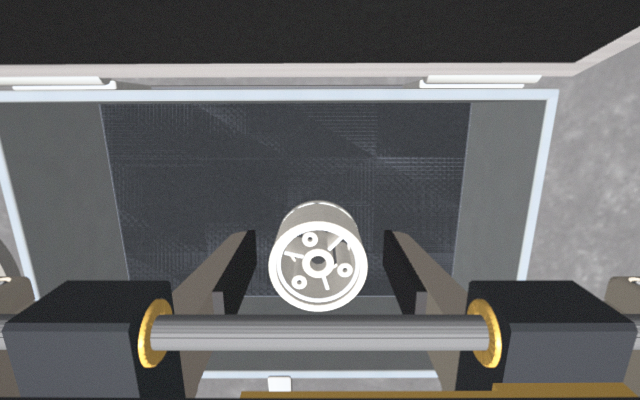

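The housing's top at (318,263) sits centred between the pads. I'll grip gently and lift.

Call:
{"method": "move_arm", "body": {"steps": [[0, 0, 0, 0, 0, 0, 38], [0, 0, 0, 0, 0, 0, 38], [0, 0, 0, 0, 0, 0, 38], [0, 0, 0, 0, 0, 0, 38], [0, 0, 0, 0, 0, 0, 38], [0, 0, 0, 0, 0, 0, 38], [0, 0, -0.3, 0, 0, 0, 38], [0, 0, -0.7, 0, 0, 0, 38], [0, 0, -0.9, 0, 0, 0, 38], [0, 0, -0.9, 0, 0, 0, 38], [0, 0, -0.7, 0, 0, 0, 38], [0, 0, -0.4, 0, 0, 0, 38], [0, 0, 0, 0, 0, 0, 38]], "force": 18}}

```text
t: 16.92
eef_pos: [0.6247, -0.0652, 0.182]
tool_rot: [0.992, 0.13, 0.001, 0.0]
force: [0.1, 0.2, -0.1]
grip_width: 0.0455
gripper_force: 18.0
```

```bash
python3 -c "
from h import *
s=st();c=robot.capture('wrist');save(c,'g2');X=cloud(c);p=s['eef_pos']
for lo,hi in [(.005,.035)]:
  m=(np.hypot(X[...,0]-p[0],X[...,1]-p[1])<.024)&(X[...,2]>p[2]+lo)&(X[...,2]<p[2]+hi);P=X[m];print(len(P),P.mean(0),np.percentile(P[:,2]-p[2],[5,50,90,98]))
c=robot.capture('side');X=cloud(c)
m=(np.hypot(X[...,0]-p[0],X[...,1]-p[1])<.03)&(X[...,2]>.08)&(X[...,2]<p[2]+.04);P=X[m];print(len(P),np.percentile(P[:,2]-p[2],[1,5,50]) if len(P) else '')
save(c,'g2s')
# clearance along route: what stands near
"
```

```text
t 16.93 p [ 0.6247 -0.0652  0.182 ] u,v,z mm [ 88.3 -18.3 182. ] q [-0.3   0.32  1.48 -0.    1.35  1.01]
toolaxes in box (cols) [[1.0, 0.001, 0.002], [0.001, -1.0, -0.001], [0.002, 0.001, -1.0]] F [ 0.13  0.23 -0.1 ] Fbox [ 0.19  0.19 -0.1 ] w 0.0455 gf 17.999964952468872
7678 [ 0.62589487 -0.06482319  0.20370385] [0.00820269 0.02355604 0.02871454 0.0296504 ]
257 [-0.01161169 -0.00803618  0.01818565]
```

Call:
{"method": "move_arm", "body": {"steps": [[0, -0.4, 0, 0, 0, 0, 38], [-0.03, -0.8, 0, 0, 0, 0, 38], [-0.03, -0.9, 0, 0, 0, 0, 38], [-0.03, -0.9, 0, 0, 0, 0, 38], [-0.03, -0.9, 0, 0, 0, 0, 38], [-0.03, -0.9, 0, 0, 0, 0, 38], [-0.03, -0.9, 0, 0, 0, 0, 38], [-0.03, -0.9, 0, 0, 0, 0, 38], [-0.03, -0.9, 0, 0, 0, 0, 38], [-0.03, -0.9, 0, 0, 0, 0, 38], [-0.03, -0.83, 0, 0, 0, 0, 38], [-0.03, -0.5, 0, 0, 0, 0, 38], [0, 0, 1, 0, 0, 0, 38], [0, 0, 0.7, 0, 0, 0, 38], [0, 0, 0.3, 0, 0, 0, 38], [0, 0, 0, 0, 0, 0, 38]]}}

```text
t: 19.02
eef_pos: [0.5105, 0.3074, 0.1002]
tool_rot: [0.992, 0.13, -0.001, 0.0]
force: [-0.4, -1.2, -0.3]
grip_width: 0.0455
gripper_force: 18.0
```

```bash
python3 -c "
from h import *
s=st()
for cam in ['wrist','scene','side']:
  c=robot.capture(cam);save(c,'p_'+cam);X=cloud(c)
  m=(np.hypot(X[...,0]-.5125,X[...,1]-.307)<.046)&(X[...,2]>.034)&(X[...,2]<.048);P=X[m]
  if len(P)>10:
    (x,y),r=cv2.minEnclosingCircle((P[:,:2]*1000).astype(np.float32));print(cam,'tt',len(P),x,y,r,P.mean(0).round(4))
  p=s['eef_pos']
  m=(np.hypot(X[...,0]-p[0],X[...,1]-p[1])<.035)&(X[...,2]>p[2]-.02)&(X[...,2]<p[2]+.015);P=X[m];print(len(P),P.mean(0).round(4),np.percentile(P[:,2]-p[2],[1,5]))
"
```

```text
t 19.02 p [0.5105 0.3074 0.1002] u,v,z mm [ 73.7 371.2 100.2] q [ 0.34  0.32  1.64 -0.    1.18  1.65]
toolaxes in box (cols) [[1.0, 0.001, -0.002], [0.001, -1.0, -0.0], [-0.002, 0.0, -1.0]] F [-0.35 -1.2  -0.3 ] Fbox [-0.65 -1.07 -0.3 ] w 0.0455 gf 17.999964952468872
wrist tt 4265 514.162841796875 308.43609619140625 35.55158996582031 [0.5268 0.312  0.0395]
2796 [0.5161 0.3088 0.1066] [-0.00715746 -0.00398352]
scene tt 419 514.5318603515625 310.23919677734375 36.506900787353516 [0.5114 0.3114 0.0395]
129 [0.4953 0.3119 0.1048] [-0.00778881 -0.00595886]
side tt 191 513.96728515625 308.18145751953125 38.81391525268555 [0.5131 0.3044 0.0378]
53 [0.502  0.2913 0.1042] [-0.009229   -0.00813548]
```

View pics/p_wrist.png

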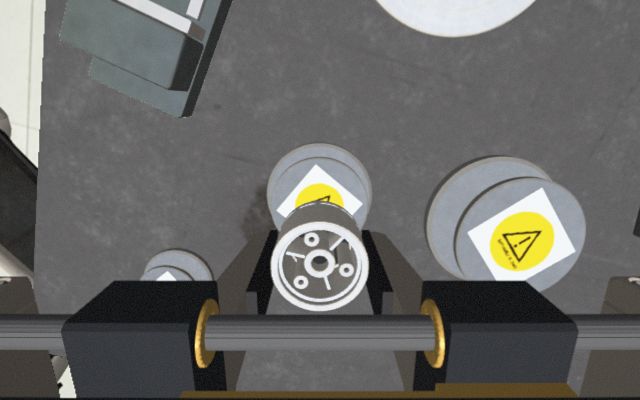

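The wrist view shows the held housing at (320,262) above the middle turntable, whose sticker is at (318,200). The large rest is at (520,230) and the small one at (175,270). I'll correct by about 3 mm and lower gently.

Call:
{"method": "move_arm", "body": {"steps": [[0.07, 0, 0.3, 0, 0, 0, 38], [0, 0, 0.4, 0, 0, 0, 38], [0, 0, 0.3, 0, 0, 0, 38], [0, 0, 0.12, 0, 0, 0, 38], [0, 0, 0.08, 0, 0, 0, 38], [0, 0, 0.03, 0, 0, 0, 38], [0, 0, 0.03, 0, 0, 0, 38], [0, 0, 0, 0, 0, 0, 38], [0, 0, 0, 0, 0, 0, 38]]}}

```text
t: 20.3
eef_pos: [0.5139, 0.3084, 0.0507]
tool_rot: [0.992, 0.13, 0.0, -0.0]
force: [-0.6, -0.0, -0.1]
grip_width: 0.0458
gripper_force: 18.0
```

```bash
python3 -c "
from h import *
for i in range(4):
  s=st(); robot.capture('side')
"|grep -o "p \[.*q\|Fbox.*"
```

```text
p [0.5139 0.3084 0.0507] u,v,z mm [ 77.3 371.3  50.7] q
Fbox [-0.61  0.12 -0.13] w 0.0458 gf 17.999932765960693
p [0.5139 0.3084 0.0507] u,v,z mm [ 77.2 371.3  50.7] q
Fbox [-0.45 -0.1  -0.68] w 0.0458 gf 17.999976575374603
p [0.5138 0.3084 0.0507] u,v,z mm [ 77.2 371.3  50.7] q
Fbox [-0.51  0.87 -0.16] w 0.0454 gf 17.999971210956573
p [0.5138 0.3083 0.0506] u,v,z mm [ 77.2 371.3  50.6] q
Fbox [ 0.55 -0.79 -0.36] w 0.0454 gf 17.9999041557312
```

Call:
{"method": "move_arm", "body": {"steps": [[0, 0, 0.02, 0, 0, 0, 38], [0, 0, 0.02, 0, 0, 0, 38], [0, 0, 0, 0, 0, 0, 38], [0, 0, 0, 0, 0, 0, 38]]}}

```text
t: 21.0
eef_pos: [0.5137, 0.3083, 0.0489]
tool_rot: [0.992, 0.13, -0.0, -0.0]
force: [-0.4, -0.6, 0.2]
grip_width: 0.0453
gripper_force: 18.0
```

```bash
python3 -c "
from h import *
for i in range(4):
  s=st(); robot.capture('side')
"|grep -o "p \[.*q\|Fbox.*"
```

```text
p [0.5137 0.3083 0.0489] u,v,z mm [ 77.1 371.3  48.9] q
Fbox [-0.58 -0.49  0.22] w 0.0453 gf 17.999970316886902
p [0.5138 0.3083 0.0489] u,v,z mm [ 77.1 371.3  48.9] q
Fbox [-0.77 -0.44  0.35] w 0.0456 gf 17.99996942281723
p [0.5138 0.3083 0.0489] u,v,z mm [ 77.1 371.3  48.9] q
Fbox [-0.64 -0.36 -0.02] w 0.0457 gf 17.999966740608215
p [0.5137 0.3083 0.0489] u,v,z mm [ 77.1 371.3  48.9] q
Fbox [-0.12 -0.45 -0.73] w 0.0457 gf 17.999961376190186
```

Call:
{"method": "move_arm", "body": {"steps": [[0, 0, 0.02, 0, 0, 0, 38], [0, 0, 0, 0, 0, 0, 38], [0, 0, 0, 0, 0, 0, 38]]}}

```text
t: 21.58
eef_pos: [0.5138, 0.3083, 0.0489]
tool_rot: [0.992, 0.13, -0.0, 0.0]
force: [-3.2, -1.5, 5.6]
grip_width: 0.0454
gripper_force: 18.0
```

```bash
python3 -c "
from h import *
for i in range(4):
  s=st(); robot.capture('side')
"|grep -o "p \[.*q\|Fbox.*"
```

```text
p [0.5138 0.3083 0.0489] u,v,z mm [ 77.1 371.3  48.9] q
Fbox [-3.46 -0.61  5.57] w 0.0454 gf 18.00074189901352
p [0.5138 0.3083 0.0489] u,v,z mm [ 77.1 371.3  48.9] q
Fbox [-1.88  0.16  4.43] w 0.0458 gf 18.0007266998291
p [0.5138 0.3083 0.0489] u,v,z mm [ 77.2 371.3  48.9] q
Fbox [-2.83  0.77  4.48] w 0.0459 gf 18.00067573785782
p [0.5138 0.3083 0.0489] u,v,z mm [ 77.1 371.3  48.9] q
Fbox [-2.59 -0.12  4.91] w 0.0457 gf 18.000614941120148
```

It has landed on the turntable (upward force of about 5 N). I'll release, open evenly and withdraw straight up.

Call:
{"method": "move_arm", "body": {"steps": [[0, 0, 0, 0, 0, 0, 50], [0, 0, 0, 0, 0, 0, 58], [0, 0, 0, 0, 0, 0, 66], [0, 0, 0, 0, 0, 0, 70], [0, 0, 0, 0, 0, 0, 70], [0, 0, -0.3, 0, 0, 0, 70], [0, 0, -0.7, 0, 0, 0, 70], [0, 0, -1, 0, 0, 0, 70], [0, 0, -1, 0, 0, 0, 70], [0, 0, -0.6, 0, 0, 0, 70], [0, 0, 0, 0, 0, 0, 70]]}}

```text
t: 23.15
eef_pos: [0.5154, 0.3089, 0.1954]
tool_rot: [0.992, 0.13, 0.003, -0.001]
force: [0.2, -0.1, -0.3]
grip_width: 0.0701
gripper_force: 0.0
```

```bash
python3 -c "
from h import *
s=st()
for cam in ['wrist','side','scene']:
  c=cover(cam);save(c,'f_'+cam);X=cloud(c)
  m=(np.hypot(X[...,0]-.514,X[...,1]-.308)<.04)&(X[...,2]>.068)&(X[...,2]<.09);P=X[m]
  if len(P)>10:
    (x,y),r=cv2.minEnclosingCircle((P[:,:2]*1000).astype(np.float32));print(cam,'housing top',len(P),x,y,r,np.percentile(P[:,2],[50,95]).round(4))
  if cam=='wrist':
    m=(np.hypot(X[...,0]-.514,X[...,1]-.308)<.046)&(X[...,2]>.034)&(X[...,2]<.045);P=X[m];print('tt',cv2.minEnclosingCircle((P[:,:2]*1000).astype(np.float32)))
a=cv2.resize(c['image'][150:330,220:400],None,fx=3.3,fy=3.3);cv2.imwrite('pics/fc.png',a[...,::-1])
"
```

```text
t 23.15 p [0.5154 0.3089 0.1954] u,v,z mm [ 78.9 371.4 195.4] q [0.34 0.23 1.55 0.   1.35 1.65]
toolaxes in box (cols) [[1.0, 0.001, 0.006], [0.001, -1.0, 0.0], [0.006, -0.0, -1.0]] F [ 0.2  -0.08 -0.3 ] Fbox [ 0.17 -0.13 -0.3 ] w 0.0701 gf 0.0
cover th peaks [(np.float64(2.06), 0), (np.float64(2.04), 0), (np.float64(2.02), 0), (np.float64(2.0), 0), (np.float64(1.98), 0)]
wrist housing top 1317 514.2630615234375 308.2823791503906 23.209964752197266 [0.0743 0.0782]
tt ((513.8379516601562, 308.5166320800781), 35.64726257324219)
cover th peaks [(np.float64(1.82), 554), (np.float64(1.8), 459), (np.float64(1.84), 371), (np.float64(1.78), 323), (np.float64(1.76), 127)]
side housing top 79 512.1886596679688 305.4753112792969 25.39048194885254 [0.0734 0.0777]
cover th peaks [(np.float64(1.82), 355), (np.float64(1.8), 297), (np.float64(1.84), 205), (np.float64(1.78), 168), (np.float64(1.76), 74)]
scene housing top 191 514.8037109375 310.09375 25.356754302978516 [0.0736 0.0781]
```

View pics/fc.png

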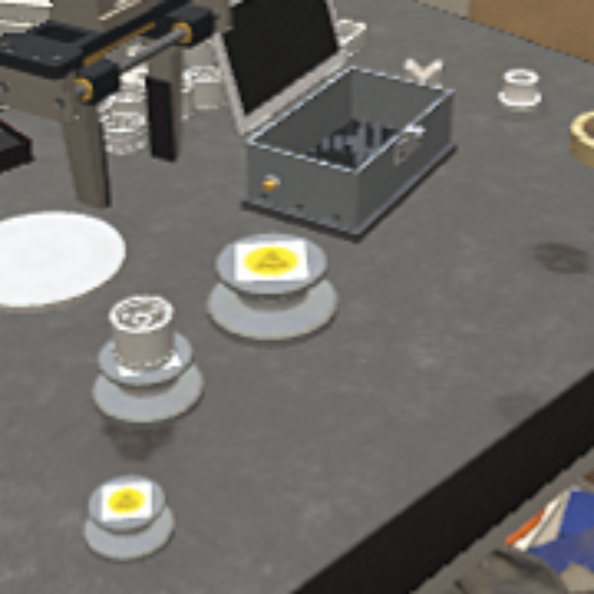

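The picture shows the housing standing upright and centred (within about 1 mm) on the middle turntable at (140,335). The cover is open at about 1.82 rad, and the gripper is clear. Handing in.

```bash
python3 -c "
from bench import robot
print(robot.job_done())"
```

```text
the job is handed in; nothing more can be done
None
```

The job is handed in: the cover leans open at about 1.82 rad, and the housing stands upright on the middle-sized turntable, about 1 mm off centre by the last wrist-camera measurement. I didn't re-measure the bystanders at the end, and the hand-in returned no verdict.

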